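# Stroke the jar carriage of the labelling bench

## Robot

A 7-joint arm with a two-finger parallel gripper is mounted at the origin on the work surface. World frame = base frame: x ahead of the robot, y to its left, z up, the work surface at z = 0. Lengths are in m, angles in rad, forces in N, time in s.
With the tool pointing down it reaches from about 0.425 to 0.925 m from the base axis. Payload 6.8 kg.
Tool frame: the origin (TCP) lies on the centre line of the jaws, within the pads' length; the fingertips stand 8 mm ahead of it and the grasp point (between the pads) lies 11 mm behind it (bot.tips_ahead is the distance from the TCP to the fingertips, in m); z points along the fingers, y is the line along which they close (so a half turn about z gives the same grasp; the last joint's range is limited). The gripper opens to 85 mm and grips with 20 to 120 N. Pads are 22 mm wide; open, the fingers measure 114 mm over their backs; the gripper's body (76 mm by 85 mm) begins 54 mm behind the grasp point. The pads swing forward as they close: fully open they stand 13 mm farther back than shut.
Start: joints at [-1.236, 0.477, 0.022, 1.555, -0.011, 1.109, -0.083], TCP at [0.289, 0.61, 0.239] pointing down, gripper open.
Joint ranges: [-2.96, 2.96], [-0.34, 2.1], [-1.41, 1.46], [0.24, 2.44], [-1.37, 4.51], [0.17, 1.92], [-2.96, 2.96]. Speed limits (rad/s): [2.39, 2.39, 3.14, 3.14, 3.14, 3.14, 3.14].

## Interface

Orientations are given as a unit quaternion [w, x, y, z].
In Python, from station import bot gives the robot as it stands.
- The arm moves only by the tool send_rows, never from a script. Its argument "deltas" is text: rows parted by semicolons, each of 4 numbers parted by spaces: the shift along the tool's x, y, z in m, then the turn about the tool's z in degrees. In form: x y z spin; .... A call has 1 to 5 rows; each row is the pose to reach, as a shift and turn from the pose commanded when the call began, along the tool's axes at that moment; what a row does not reach only later rows make up. A row lasts 1/10 s, in which the tool goes at most 50 mm and 8.59 degrees, less where a joint would pass 70% of its speed; a pose out of reach is approached as far as the arm can. A call with a gripper value outside its range is refused whole. "claw" is the opening, from 0 (shut) to 1 (fully open), set as the call begins (left out, the last holds). The fingers move at their own pace and stop on an object; "force" is the grip in N (left out, the last holds). Time passes only in rows, so rows that repeat a pose let the fingers close. It gives the time, the measured TCP pose, the force, the opening and the grip force at its end, in the units of the state.
- bot.get_obs(): the state, without advancing time (a new reading comes with each control period).
- bot.read_camera(name): name is "side" or "top"; returns a dict with "img" (480x640x3 uint8, red, green, blue), "depth" (480x640 float32, m along the optical axis (not along the pixel's ray), 0 where there is no reading), "fx", "fy", "cx", "cy" (pixels), "camera_from_world" (4x4, takes a point from world to camera coordinates). Camera axes: x right, y up, looking along -z (the intrinsics and any distortion apply to the point x, -y, -z); pixel columns grow to the right and rows downward; lengths in m; the calibration is good to about 2 mm. A picture is of the moment at which its call begins.
- bot.hand_in(): hands the job in; it is judged then, once.
Trained networks look in a picture, given as the dict that the camera call returned (one of the last four; its "shot" number tells which), for a name from the list of things; names that differ only in an ending like _2 or _b are one class to them, and where a whole thing is asked for, a point or a joint stands for the part that bears it (a point fixed in the world has none). Each returns a list of dicts, best first, with "confidence" (0 to 1); they miss things now and then, are a little off and sometimes report something else, mostly with a low value. They report only what shows in the picture. A call takes as long as a camera call.
- bot.masks_of(picture, query): "mask" (480x640 bool, what is visible of it).
- bot.landmark_of(picture, query): "xyz" ([x, y, z] in m, in world coordinates, good to about 4 mm: a listed point, or the origin of a listed thing).
The state is a dict: "t": time; "q": joint angles; "joint_vel": joint speeds; "joint_torque": joint torques, N m; "eef_pos": TCP position; "tool_rot": TCP orientation; "contact_force": force on the tool from outside, world axes, zero at the start; "torque": the same for the moment, N m; "gripper_width": opening from 0.0 (shut) to 1.0 (fully open); "grasp_force": force on a finger pad.
Only numpy, scipy, OpenCV 4.12 (cv2) and the standard library are available. Lean on these libraries where they do the work, as an engineer would, in place of code of your own. Each camera call takes 0.05 s, during which the arm holds its last target. There are 200 camera calls.

## Task

Before today's jars are labelled, check the slide whose carriage bears the round jar cup for sticky spots: at a calm, steady pace run its carriage all the way against the tall end stop, then all the way back against the low end stop, and leave it there. Leave the other slide, the one whose carriage bears an upright flat plate, as it is.

Things in the scene. Friction and masses are not known exactly. Their poses are not given: they have to be found in the camera images.
- jar_rail: Fixed rail of the jar slide: aluminium base 70 mm wide (x), 320 mm long (y), an upright stop across each end: tall at +y (top 95 mm above table), low at -y (top 54 mm). Origin: middle of the base's underside, on the table; z up. The carriage runs along its y axis, within 30 degrees of world y. It stands on the left or right half of the table; a like rail with the other carriage on the other half.
- jar_carriage (a joint): Jar carriage along +y of jar_rail, m: 0 at the low stop, 0.18 at the tall stop; starts between. Drags with 2 to 4 N, no spring, stays where left. An aluminium deck 140 mm across x 90 mm along the rail, top 50 mm above the table, bears an open round cup (76 mm wide, top at 75 mm) on the side away from the robot and an upright black knob on the robot's side.
- jar_carriage_grip (a point): Centre of the jar carriage's knob at the height to grip, 105 mm above the table. Upright black cylinder, 26 mm diameter, 80 to 125 mm above the table, on a 12 mm stem; can be pinched from above at any yaw. It stands 50 mm off the rail's middle line towards the rail's -x (robot's) side, midway along the carriage. Moves with it.
- fence_carriage_grip (a point): Same point of the same knob on the other slide's carriage, which bears an upright flat plate (86 mm wide, top 100 mm above the table) in place of the cup. Not to be moved.

How it is judged:
By the outcome, as a careful person would: the job done as asked, in the order asked, and still so for the second after the job is handed in, with the robot touching nothing.
It also fails if it takes over 35 s, if anything falls off the work surface, if the arm or the gripper's body presses on something with over 40 N, if the wrist force passes 120 N, or if a joint passes its speed limit or range.

## Working session

There is one attempt and no reset: what is moved stays moved. The work goes in short steps, Python scripts to look and compute and a tool call to move; the robot and the scene stay as the last step left them, time stands still between calls to the robot, and variables do not carry over. Pictures are saved under pics/ and viewed, at most 10 in all, crops included, and the job is handed in when it is done.

Besides the shell and the picture viewer there is one more tool, called as a command line: name --argument value ..., lists and objects as JSON in quotes. send_rows: Moves the arm, as the interface text tells. Its arguments: {"type":"object","properties":{"deltas":{"type":"string"},"claw":{"type":"number"},"force":{"type":"number"}},"required":["deltas"]}

```bash
mkdir -p pics
python3 - <<'E'
from station import bot
import cv2,numpy as np
o=bot.get_obs();print(o['t'],o['eef_pos'],o['tool_rot'],o['gripper_width'])
for c in('top','side'):
    p=bot.read_camera(c);im=p['img'][:,:,::-1].copy()
    for q in('jar_carriage_grip','fence_carriage_grip','jar_rail','jar_carriage'):
        for r in bot.landmark_of(p,q)[:2]:
            x=np.array(r['xyz']);print(c,q,x.round(4),round(r['confidence'],2))
            v=p['camera_from_world']@np.append(x,1);u=p['cx']+p['fx']*v[0]/-v[2];w=p['cy']+p['fy']*v[1]/v[2]
            cv2.circle(im,(int(u),int(w)),4,(0,0,255) if 'jar' in q else (255,0,0),1)
    cv2.imwrite(f'pics/{c}.png',im)
E
```

```text
0.0 [0.2889661  0.60937621 0.23831082] [-1.34997615e-04  2.19568927e-01  9.75596547e-01 -9.19296541e-04] 1.002042159488805
top jar_carriage_grip [ 0.4905 -0.218   0.1023] 0.68
top fence_carriage_grip [0.5257 0.2191 0.1043] 0.58
top jar_rail [ 5.441e-01 -1.957e-01 -2.000e-04] 0.98Traceback (most recent call last):
  File "<stdin>", line 7, in <module>
ValueError: it knows: fence_carriage_grip, jar_carriage_grip, jar_rail
```

```bash
cat > h.py <<'E'
from station import bot
import cv2,numpy as np
def px(p,x):
    v=p['camera_from_world']@np.append(x,1);return p['cx']+p['fx']*v[0]/-v[2], p['cy']+p['fy']*v[1]/v[2]
def cloud(p,m):
    r,c=np.nonzero(m&(p['depth']>0));d=p['depth'][r,c]
    P=np.stack([(c-p['cx'])/p['fx']*d,-(r-p['cy'])/p['fy']*d,-d,np.ones_like(d)])
    return (np.linalg.inv(p['camera_from_world'])@P)[:3].T
E
python3 - <<'E'
from h import *
for c in('top','side'):
    p=bot.read_camera(c);im=p['img'][:,:,::-1].copy()
    for q in('jar_carriage_grip','fence_carriage_grip','jar_rail'):
        for r in bot.landmark_of(p,q)[:2]:
            x=np.array(r['xyz']);print(c,q,x.round(4),round(r['confidence'],2))
            cv2.circle(im,tuple(int(a) for a in px(p,x)),4,(0,0,255) if 'jar' in q else (255,0,0),1)
    ms=bot.masks_of(p,'jar_rail')
    if ms:
        P=cloud(p,ms[0]['mask']);print(len(P),ms[0]['confidence'],P.min(0),P.max(0))
        (cx,cy),s,a=cv2.minAreaRect(P[P[:,2]>.008][:,:2].astype(np.float32));print('rect',cx,cy,s,a)
        for lo,hi in((.085,.1),(.045,.06)):
            s=P[(P[:,2]>lo)&(P[:,2]<hi)];print(lo,len(s),np.median(s,0) if len(s) else '')
        k=cv2.findContours(ms[0]['mask'].astype(np.uint8),0,1)[0];cv2.drawContours(im,k,-1,(0,255,0),1)
    cv2.imwrite(f'pics/{c}.png',im)
E
```

```text
top jar_carriage_grip [ 0.4864 -0.2185  0.1006] 0.89
top fence_carriage_grip [0.5302 0.221  0.1031] 0.62
top jar_rail [ 0.5449 -0.199  -0.0016] 0.64
9307 0.84 [ 0.4606575  -0.36834671 -0.00303444] [ 0.61672874 -0.03660478  0.12913226]
rect 0.5412301421165466 -0.19852347671985626 (0.31980806589126587, 0.14002901315689087) 80.5383529663086
0.085 336 [ 0.55929769 -0.05814481  0.09588052]
0.045 3755 [ 0.5299847  -0.2286129   0.05226416]
side jar_carriage_grip [ 0.4904 -0.2159  0.1049] 0.59
side fence_carriage_grip [0.5232 0.2212 0.1074] 0.77
side jar_rail [ 0.5392 -0.2012 -0.002 ] 0.76
10151 0.84 [ 4.64114228e-01 -3.61985139e-01 -3.11307596e-04] [0.65009507 0.0126907  0.13010402]
rect 0.5436193346977234 -0.1999468058347702 (0.3211115002632141, 0.13947361707687378) 80.90037536621094
0.085 438 [ 0.55720865 -0.06309141  0.09471655]
0.045 3792 [ 0.53076645 -0.23950571  0.05279613]
```

View pics/top.png

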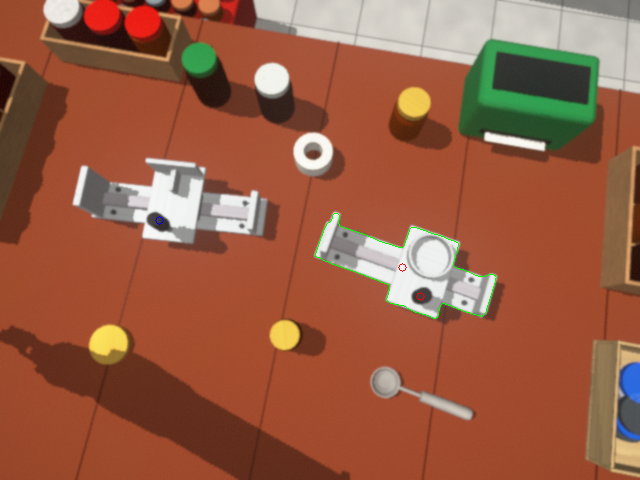

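View pics/side.png

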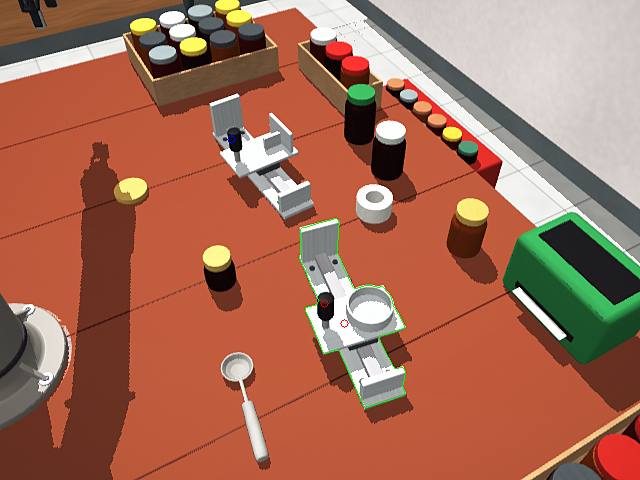

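The views agree. The jar slide is on the right: cup at about (431,257) px and knob at (421,296) px in the top view. The rail is turned about -9.3°, and the knob is at about (0.489, -0.218), which puts the carriage at about 0.063 m. I'll approach high, going around the inner reach limit.

send_rows --deltas "-0.015 -0.013 0 0; -0.045 -0.039 0 0; -0.08 -0.069 0 0; -0.115 -0.099 0 0; -0.15 -0.13 0 0" --claw 1

```text
t: 1.2
eef_pos: [0.3697, 0.4266, 0.2394]
tool_rot: [0.0, 0.22, 0.976, 0.0]
contact_force: [0.9, -0.1, 0.0]
gripper_width: 1.005
grasp_force: 0.0
```

send_rows --deltas "-0.035 -0.03 0 0; -0.07 -0.06 0 0; -0.105 -0.09 0 0; -0.14 -0.12 0 0; -0.175 -0.15 0 0"

```text
t: 1.7
eef_pos: [0.4635, 0.2159, 0.2397]
tool_rot: [0.0, 0.22, 0.976, 0.0]
contact_force: [1.5, 0.9, -0.5]
gripper_width: 1.0
grasp_force: 0.0
```

send_rows --deltas "-0.021 -0.038 0 0; -0.042 -0.077 0 0; -0.063 -0.115 0 0; -0.084 -0.154 0 0; -0.105 -0.192 0 0"

```text
t: 2.2
eef_pos: [0.4754, -0.0026, 0.2397]
tool_rot: [0.0, 0.22, 0.976, 0.0]
contact_force: [0.8, 0.4, 0.4]
gripper_width: 1.0
grasp_force: 0.0
```

send_rows --deltas "-0.021 -0.038 0 -4; -0.042 -0.077 0 -8; -0.074 -0.135 0 -12; -0.094 -0.172 0 -16; -0.104 -0.189 0 -16"

```text
t: 2.7
eef_pos: [0.4878, -0.2207, 0.2398]
tool_rot: [0.001, 0.083, 0.997, -0.001]
contact_force: [0.8, -0.1, 0.3]
gripper_width: 1.002
grasp_force: 0.0
```

Run:
```python
from h import *
from scipy.spatial.transform import Rotation as R
K=[]
for c in('side','top'):
    p=bot.read_camera(c);im=p['img'][:,:,::-1].copy()
    for r in bot.landmark_of(p,'jar_carriage_grip')[:1]:
        x=np.array(r['xyz']);print(c,x.round(4),r['confidence']);K.append(x)
    cv2.imwrite(f'pics/{c}2.png',im)
o=bot.get_obs();T=R.from_quat(np.roll(o['tool_rot'],-1))
print(o['t'],o['eef_pos'],o['q'],T.as_matrix().round(3))
print(T.inv().apply(np.array([.489,-.2175,.105])-o['eef_pos']), 'rail+y in tool',T.inv().apply([np.sin(np.radians(9.3)),np.cos(np.radians(9.3)),0]))
```

```text
side [ 0.4892 -0.2183  0.1058] 0.78
2.9 [ 0.48834387 -0.21634184  0.23922948] [-0.07232697  0.25634006  0.44654627  1.91602275 -0.13092353  0.9975919
  1.83848297] [[-0.986  0.164 -0.   ]
 [ 0.164  0.986  0.   ]
 [ 0.     0.    -1.   ]]
[-0.00086414 -0.0010662   0.13422906] rail+y in tool [2.72966490e-03 9.99996247e-01 2.35816445e-04]
```

View pics/side2.png

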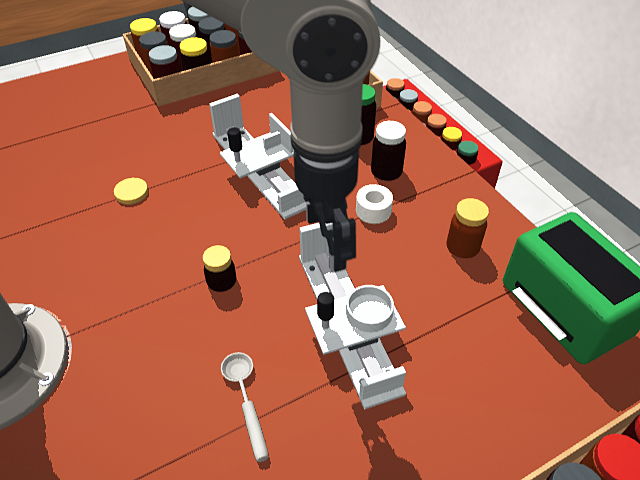

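The gripper is right above the knob, and tool +y lines up with the rail's +y. Next I descend and grip.

send_rows --deltas "-0.001 -0.001 0.03 0; -0.001 -0.001 0.065 0; -0.001 -0.001 0.1 0; -0.001 -0.001 0.13 0; -0.001 -0.001 0.144 0"

```text
t: 3.4
eef_pos: [0.4882, -0.2145, 0.0929]
tool_rot: [-0.002, 0.08, 0.997, 0.001]
contact_force: [0.3, -0.1, 0.0]
gripper_width: 0.999
grasp_force: 0.0
```

send_rows --deltas "0 0 0 0; 0 0 0 0; 0 0 0 0; 0 0 0 0; 0 0 0 0" --claw 0 --force 40

```text
t: 3.9
eef_pos: [0.4903, -0.2178, 0.0968]
tool_rot: [0.001, 0.082, 0.997, -0.0]
contact_force: [-1.5, 0.6, 6.6]
gripper_width: 0.296
grasp_force: 38.9
```

send_rows --deltas "0 0 0 0; 0 0 0 0; 0 0 0 0"

```text
t: 4.2
eef_pos: [0.4903, -0.2178, 0.0968]
tool_rot: [0.001, 0.082, 0.997, -0.0]
contact_force: [-1.2, 0.3, 7.3]
gripper_width: 0.292
grasp_force: 38.9
```

send_rows --deltas "0 0.001 -0.001 0; 0 0.004 -0.002 0; 0 0.008 -0.002 0; 0 0.012 -0.002 0; 0 0.016 -0.002 0"

```text
t: 4.7
eef_pos: [0.4928, -0.2019, 0.0969]
tool_rot: [0.001, 0.082, 0.997, -0.001]
contact_force: [5.3, -4.4, -13.3]
gripper_width: 0.292
grasp_force: 41.2
```

send_rows --deltas "0 0.004 0 0; 0 0.008 0 0; 0 0.012 0 0; 0 0.016 0 0; 0 0.02 0 0"

```text
t: 5.2
eef_pos: [0.4961, -0.1822, 0.0969]
tool_rot: [0.001, 0.082, 0.997, -0.001]
contact_force: [5.0, -4.5, -13.8]
gripper_width: 0.295
grasp_force: 41.2
```

send_rows --deltas "0 0.004 0 0; 0 0.008 0 0; 0 0.012 0 0; 0 0.016 0 0; 0 0.02 0 0"

```text
t: 5.7
eef_pos: [0.4993, -0.1625, 0.097]
tool_rot: [0.001, 0.082, 0.997, -0.001]
contact_force: [5.9, -3.9, -13.3]
gripper_width: 0.291
grasp_force: 41.2
```

send_rows --deltas "0 0.004 0.001 0; 0 0.008 0.001 0; 0 0.012 0.001 0; 0 0.016 0.001 0; 0 0.02 0.001 0"

```text
t: 6.2
eef_pos: [0.5026, -0.1423, 0.0968]
tool_rot: [0.001, 0.082, 0.997, -0.0]
contact_force: [3.5, -3.1, 1.6]
gripper_width: 0.29
grasp_force: 42.7
```

send_rows --deltas "0 0.004 0 0; 0 0.008 0 0; 0 0.012 0 0; 0 0.016 0 0; 0 0.02 0 0"

```text
t: 6.7
eef_pos: [0.5059, -0.1225, 0.0968]
tool_rot: [0.001, 0.082, 0.997, -0.0]
contact_force: [4.7, -4.0, 1.9]
gripper_width: 0.289
grasp_force: 42.7
```

send_rows --deltas "0 0.004 0 0; 0 0.007 0 0; 0 0.01 0 0; 0 0.013 0 0; 0 0.015 0 0"

```text
t: 7.2
eef_pos: [0.5084, -0.1076, 0.0968]
tool_rot: [0.001, 0.082, 0.997, -0.0]
contact_force: [4.1, -4.2, 1.7]
gripper_width: 0.29
grasp_force: 42.8
```

Now the last few millimetres, creeping until the stop shows in the force.

send_rows --deltas "0 0.002 0 0; 0 0.004 0 0; 0 0.006 0 0; 0 0.008 0 0"

```text
t: 7.6
eef_pos: [0.5093, -0.1019, 0.0968]
tool_rot: [0.001, 0.082, 0.997, -0.001]
contact_force: [2.3, -13.2, 1.5]
gripper_width: 0.289
grasp_force: 42.8
```

send_rows --deltas "0 0.001 0 0; 0 0.002 0 0; 0 0.002 0 0"

```text
t: 7.9
eef_pos: [0.5093, -0.1019, 0.0968]
tool_rot: [0.001, 0.083, 0.997, -0.002]
contact_force: [2.9, -14.3, -0.0]
gripper_width: 0.294
grasp_force: 42.9
```

Run:
```python
from h import *
p=bot.read_camera('side');im=p['img'][:,:,::-1]
cv2.imwrite('pics/s3.png',cv2.resize(im[180:420,230:470],None,fx=2.4,fy=2.4))
o=bot.get_obs();print(o['t'],o['eef_pos'],o['contact_force'])
```

```text
7.95 [ 0.50928941 -0.10185244  0.09683285] [  3.25341897 -13.99690708   1.51895575]
```

View pics/s3.png

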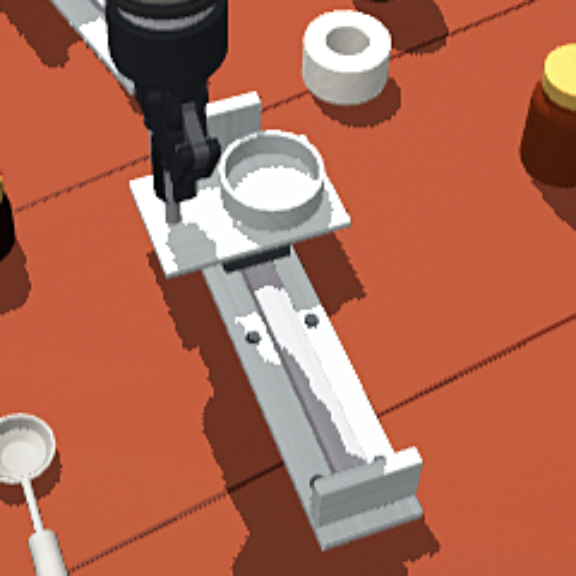

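The deck at (270,200) px in the crop is against the tall stop. Motion has stalled and the force rose to 14 N. The TCP is where the geometry puts the 0.18 end. Running back.

send_rows --deltas "0 -0.002 0 0; 0 -0.005 0 0; 0 -0.009 0 0; 0 -0.013 0 0; 0 -0.017 0 0"

```text
t: 8.45
eef_pos: [0.5074, -0.1131, 0.0968]
tool_rot: [0.001, 0.081, 0.997, 0.001]
contact_force: [4.7, 1.6, 2.9]
gripper_width: 0.293
grasp_force: 43.0
```

send_rows --deltas "0 -0.004 0 0; 0 -0.008 0 0; 0 -0.012 0 0; 0 -0.016 0 0; 0 -0.02 0 0"

```text
t: 8.95
eef_pos: [0.5042, -0.1329, 0.0968]
tool_rot: [0.001, 0.081, 0.997, 0.001]
contact_force: [4.7, 2.4, 4.7]
gripper_width: 0.29
grasp_force: 43.0
```

send_rows --deltas "0 -0.004 0 0; 0 -0.008 0 0; 0 -0.012 0 0; 0 -0.016 0 0; 0 -0.02 0 0"

```text
t: 9.45
eef_pos: [0.5009, -0.1528, 0.0968]
tool_rot: [0.001, 0.081, 0.997, 0.001]
contact_force: [4.9, 2.2, 5.8]
gripper_width: 0.294
grasp_force: 43.0
```

send_rows --deltas "0 -0.004 0 0; 0 -0.008 0 0; 0 -0.012 0 0; 0 -0.016 0 0; 0 -0.02 0 0"

```text
t: 9.95
eef_pos: [0.4977, -0.1726, 0.0968]
tool_rot: [0.001, 0.081, 0.997, 0.001]
contact_force: [5.5, 1.4, 5.1]
gripper_width: 0.295
grasp_force: 43.1
```

send_rows --deltas "0 -0.004 0 0; 0 -0.008 0 0; 0 -0.012 0 0; 0 -0.016 0 0; 0 -0.02 0 0"

```text
t: 10.45
eef_pos: [0.4944, -0.1923, 0.0968]
tool_rot: [0.001, 0.081, 0.997, 0.001]
contact_force: [4.9, 2.8, 5.5]
gripper_width: 0.289
grasp_force: 43.1
```

send_rows --deltas "0 -0.004 0 0; 0 -0.008 0 0; 0 -0.012 0 0; 0 -0.016 0 0; 0 -0.02 0 0"

```text
t: 10.95
eef_pos: [0.4911, -0.2121, 0.0968]
tool_rot: [0.001, 0.081, 0.997, 0.001]
contact_force: [3.4, 2.0, 5.6]
gripper_width: 0.293
grasp_force: 43.1
```

send_rows --deltas "0 -0.004 0 0; 0 -0.008 0 0; 0 -0.012 0 0; 0 -0.016 0 0; 0 -0.02 0 0"

```text
t: 11.45
eef_pos: [0.4879, -0.2318, 0.0968]
tool_rot: [0.001, 0.081, 0.997, 0.001]
contact_force: [4.4, 1.4, 4.8]
gripper_width: 0.289
grasp_force: 43.1
```

send_rows --deltas "0 -0.004 0 0; 0 -0.008 0 0; 0 -0.012 0 0; 0 -0.016 0 0; 0 -0.02 0 0"

```text
t: 11.95
eef_pos: [0.4847, -0.2515, 0.0968]
tool_rot: [0.001, 0.081, 0.997, 0.001]
contact_force: [3.0, 0.9, 5.9]
gripper_width: 0.293
grasp_force: 43.1
```

send_rows --deltas "0 -0.004 0 0; 0 -0.008 0 0; 0 -0.012 0 0; 0 -0.016 0 0; 0 -0.019 0 0"

```text
t: 12.45
eef_pos: [0.4816, -0.2703, 0.0968]
tool_rot: [0.001, 0.081, 0.997, 0.001]
contact_force: [3.6, 0.9, 7.0]
gripper_width: 0.292
grasp_force: 43.1
```

send_rows --deltas "0 -0.002 0 0; 0 -0.004 0 0; 0 -0.006 0 0; 0 -0.008 0 0; 0 -0.01 0 0"

```text
t: 12.95
eef_pos: [0.48, -0.2798, 0.0968]
tool_rot: [0.001, 0.081, 0.997, 0.001]
contact_force: [3.8, 9.1, 9.2]
gripper_width: 0.293
grasp_force: 43.7
```

send_rows --deltas "0 -0.001 0 0; 0 -0.002 0 0; 0 -0.002 0 0"

```text
t: 13.25
eef_pos: [0.48, -0.2797, 0.0968]
tool_rot: [0.0, 0.08, 0.997, 0.002]
contact_force: [4.4, 7.9, 10.0]
gripper_width: 0.294
grasp_force: 43.9
```

send_rows --deltas "0 -0.002 0 0; 0 -0.002 0 0"

```text
t: 13.45
eef_pos: [0.48, -0.2797, 0.0968]
tool_rot: [0.0, 0.08, 0.997, 0.004]
contact_force: [3.5, 14.4, 13.7]
gripper_width: 0.296
grasp_force: 44.5
```

send_rows --deltas "0 0 0 0; 0 0 0 0; 0 0 0 0; 0 0 0 0; 0 0 0 0" --claw 0.9

```text
t: 13.95
eef_pos: [0.4775, -0.2855, 0.096]
tool_rot: [-0.0, 0.082, 0.997, 0.0]
contact_force: [-0.3, 0.1, 0.3]
gripper_width: 0.901
grasp_force: 0.0
```

Run:
```python
from h import *
o=bot.get_obs();print(o['t'],o['eef_pos'],o['contact_force'],o['gripper_width'])
p=bot.read_camera('side');im=p['img'][:,:,::-1]
for r in bot.landmark_of(p,'jar_carriage_grip')[:1]: print(r)
cv2.imwrite('pics/s4.png',cv2.resize(im[200:440,230:470],None,fx=2.4,fy=2.4))
```

```text
13.95 [ 0.47752797 -0.28553658  0.09603454] [-0.28816797  0.10920429  0.29302927] 0.9009409936711569
```

View pics/s4.png

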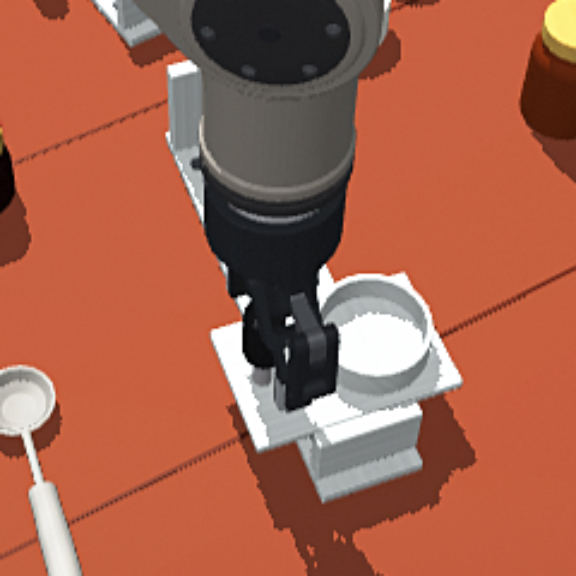

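The carriage is against the low stop, at (365,420) px in the crop, and the fingers are open and clear of the knob. Lifting away.

send_rows --deltas "0 0.003 -0.01 0; 0 0.003 -0.035 0; 0 0.003 -0.07 0; 0 0.003 -0.105 0; 0 0.003 -0.13 0"

```text
t: 14.55
eef_pos: [0.479, -0.2827, 0.2294]
tool_rot: [0.001, 0.082, 0.997, -0.0]
contact_force: [0.4, -0.1, 0.5]
gripper_width: 0.898
grasp_force: 0.0
```

send_rows --deltas "0 0 0 0; 0 0 0 0"

```text
t: 14.75
eef_pos: [0.4787, -0.2822, 0.227]
tool_rot: [0.001, 0.082, 0.997, 0.0]
contact_force: [0.0, 0.7, 0.1]
gripper_width: 0.894
grasp_force: 0.0
```

Run:
```python
from h import *
for c in('side','top'):
    p=bot.read_camera(c)
    for q in('jar_carriage_grip','fence_carriage_grip'):
        for r in bot.landmark_of(p,q)[:1]: print(c,q,r)
cv2.imwrite('pics/s5.png',bot.read_camera('side')['img'][:,:,::-1])
print(bot.get_obs()['t'],bot.get_obs()['eef_pos'])
```

```text
side jar_carriage_grip {'xyz': [0.4805, -0.2781, 0.1061], 'confidence': 0.67}
side fence_carriage_grip {'xyz': [0.5237, 0.2207, 0.1062], 'confidence': 0.68}
top jar_carriage_grip {'xyz': [0.478, -0.2801, 0.1037], 'confidence': 0.82}
top fence_carriage_grip {'xyz': [0.5264, 0.2209, 0.1047], 'confidence': 0.7}
15.1 [ 0.47818393 -0.28224626  0.22551368]
```

View pics/s5.png

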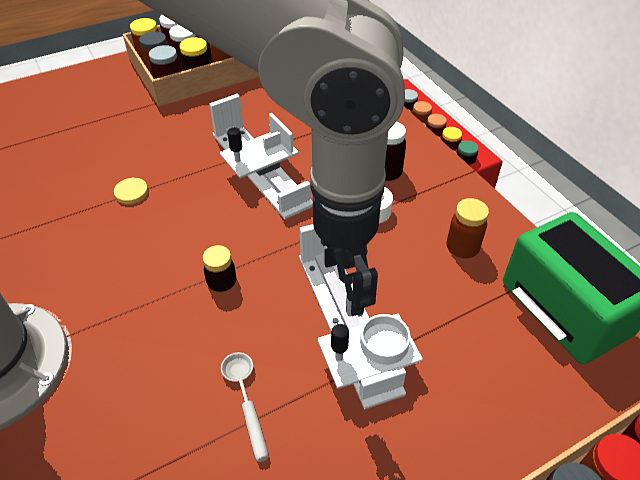

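The jar carriage is at the low stop with its knob at (340,338) px. The arm is clear and the plate slide hasn't moved.

```bash
python3 -c "
from station import bot
print(bot.hand_in())"
```

```text
the job is handed in; nothing more can be done
None
```

I ran the jar carriage at a steady 40 mm/s, slowing near each end, to the tall stop and back to the low stop, found no sticky spots, left it there with the arm clear and the plate slide untouched, and handed the job in at about 15 s.

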